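Load the die plate into the embossing press

TASK

Load the die plate into the embossing press: draw the sliding bed right out by its black knob, set the plate down gently on the bed with its pointed end towards the knob, so that all three ball feet settle fully into their cone, groove and flat seats, and let go of it. Then run the bed fully home under the head with the plate still in its seats. Leave the two tins and the mallet where they are.

Things in the scene. Friction and masses are not known exactly. Their poses are not given: they have to be found in the camera images.
- press: Dark grey lever press, fixed. Origin on the bench below the head's centre; +y is the way the bed runs out, z up. Base: x within 100 mm, y -240 to 320, 26 high; ways to 40. Platen with upper die: x within 65, y within 70, underside 132 above the bench; arm above it (y -170 to 70) up to 355; column y -238 to -152. Lever on the +x side, up to 535.
- bed (a joint): Position of the sliding bed (m): 0 = fully home under the head, against its stop; 0.20 = right out, against its stop. The bed moves along the press's +y as the value grows and stays where it is left; about 3 N of friction plus a little drag (8 N per m/s).
- bed_knob (a point): Grip point of the black knob on the bed's front end: rigid upright post 22 mm in diameter, top 25 mm above this point, bed top 35 mm below it, on the bed's centre line 165 mm ahead (+y) of its centre. With the bed home it stands 95 mm ahead of the platen: close the fingers along the press's x to keep the gripper clear of the head. Axes as the press.
- seat_cone (a point): Where the ball's centre lies when home in the cone seat, 17.3 mm above the bed's top. Seat: steel disc 27 mm in diameter, 16 high, 90 degree conical dimple with 20 mm mouth, at x -17, y +65 mm from the bed's centre. Bed: slab 130 (x) by 230 (y) mm, top 54 mm above the bench, axes as the press. A ball perched on the rim stands 6 mm too high.
- seat_groove (a point): Where the ball's centre lies when home in the groove seat, 17.3 mm above the bed's top. Seat: steel vee block 25 mm wide, 36 long (y), 16 high, 90 degree vee along y with 20 mm mouth, at x -17, y -65 mm from the bed's centre.
- seat_flat (a point): Where the ball's centre lies when home on the flat seat, 17.3 mm above the bed's top. Seat: steel disc 25 mm in diameter, 9.3 high, at x +17, y 0 from the bed's centre. All seats are polished and greased (friction 0.12): let go within about 3 mm of home, the balls slide in by themselves.
- die_plate: Loose plate, about 0.45 kg, on three ball feet. Origin: centre, level with the ball bottoms. Aluminium sole 56 (x) by 180 (y) mm, z 11 to 23; black grip pads amid the long edges, 60 mm over them, 56 long: grip here across x. Brass die on top to z 27, pointed end at +y. Home on the bed: axes parallel to the press, origin 9.3 mm above the bed's top.
- foot_cone (a point): Centre of the steel ball foot (16 mm in diameter) that belongs in the cone: at x = -17, y = +65, z = 8 mm of the plate.
- foot_groove (a point): Centre of the ball foot (16 mm) that belongs in the groove: at x = -17, y = -65, z = 8 mm of the plate.
- foot_flat (a point): Centre of the ball foot (16 mm) that belongs on the flat: at x = +17, y = 0, z = 8 mm of the plate.
- white_tin: White tin, 100 mm in diameter, 120 mm high, standing; origin at the centre of its bottom. Leave alone.
- blue_tin: Blue tin with a steel lid, 89 mm in diameter, 74 mm high, standing; origin at the centre of its bottom. Leave alone.
- mallet: Wooden mallet lying on the bench: round head 68 mm in diameter and 85 mm long (along x) at the origin, handle 24 mm in diameter reaching 190 mm along +y; origin under the head's centre. Leave alone.
Not all that is in view belongs to the job. What is meant by the die_plate is not brown, and is the smaller of those in its own colour.

How it is judged:
By the outcome, as a careful person would: the job done as asked, in the order asked, and still so for the second after the job is handed in, with the robot touching nothing.
It also fails if it takes over 64 s, if anything falls off the work surface, if the arm or the gripper's body presses on something with over 40 N, if the wrist force passes 120 N, or if a joint passes its speed limit or range.

ROBOT

A 7-joint arm with a two-finger parallel gripper is mounted at the origin on the work surface. World frame = base frame: x ahead of the robot, y to its left, z up, the work surface at z = 0. Lengths are in mm, angles in rad, forces in N, time in s.
With the tool pointing down it reaches from about 400 to 850 mm from the base axis. Payload 6.9 kg.
Tool frame: the origin (TCP) lies between the finger pads; the fingertips stand 22 mm ahead of it and the grasp point (between the pads) lies 3 mm ahead of it (r.tips_ahead is the distance from the TCP to the fingertips, in mm); z points along the fingers, x is the direction in which the jaws open and shut, and the axes are right-handed (so a half turn about z gives the same grasp; the last joint's range is limited). The gripper opens to 85 mm and grips with 20 to 120 N. Pads are 22 mm wide; open, the fingers measure 114 mm over their backs; the gripper's body (76 mm by 85 mm) begins 54 mm behind the grasp point. The pads swing forward as they close: fully open they stand 13 mm farther back than shut.
Start: joints at [1.323, 0.507, -0.238, 1.5, 0.126, 1.149, -0.155], TCP at [215.925, -586.506, 253.275] pointing down, gripper open.
Joint ranges: [-3.08, 3.08], [-0.24, 2.05], [-1.43, 1.35], [0, 2.5], [-1.52, 4.66], [0.17, 1.96], [-2.89, 2.89]. Speed limits (rad/s): [2.39, 2.39, 3.14, 3.14, 3.14, 3.14, 3.14].

INTERFACE

Orientations are given as [roll, pitch, yaw] about the fixed x, y, z axes, in that order (R = Rz(yaw) Ry(pitch) Rx(roll)).
In Python, from station import r gives the robot as it stands. The module is installed in compiled form; this text tells all that it offers.
- The arm moves only by the shell command python3 -m pendant 'ROWS' [FORCE]. ROWS is JSON, a list of rows, each a list of 7 numbers: the shift along the tool's x, y, z in cm, then the turn, a rotation vector about the tool's x, y, z in degrees, then the gripper's target within -1 to 1 (shut at 1, half-way at 0, fully open at -1). A call has 1 to 8 rows; each row is the pose to reach, as a shift and turn from the pose commanded when the call began, along the tool's axes at that moment; what a row does not reach only later rows make up. A row lasts 1/12 s, in which the tool goes at most 41.7 mm and 7.16 degrees, less where a joint would pass 70% of its speed; a pose out of reach is approached as far as the arm can. A call with a gripper value outside its range is refused whole. The fingers move at their own pace and stop on an object; FORCE is the grip in N (left out, the last holds). Time passes only in rows, so rows that repeat a pose let the fingers close. It gives the time, the measured TCP pose, the force and the opening at its end, in the units of the state.
- r.get_state(): the state, without advancing time (a new reading comes with each control period).
- r.capture(name): name is "scene" or "top" or "wrist"; returns a dict with "image" (420x560x3 uint8, blue, green, red), "depth" (420x560 float32, mm along the optical axis (not along the pixel's ray), 0 where there is no reading), "K" (3x3 intrinsics, pixels), "position" and "orientation" of the camera in the world. Camera axes: x right, y down, z forward; pixel columns grow to the right and rows downward; lengths in mm; the calibration is good to about 2 mm. A picture is of the moment at which its call begins.
- r.finish_job(): hands the job in, once; it reports no verdict.
The state is a dict: "clock": time; "joint_pos": joint angles; "qd": joint speeds; "joint_torque": joint torques, N m; "eef_pos": TCP position; "tcp_rot": TCP orientation; "wrist_force": force on the tool from outside, world axes, zero at the start; "torque": the same for the moment, N m; "opening": finger opening in mm.
Only numpy, scipy, OpenCV 4.12 (cv2) and the standard library are available. Lean on these libraries where they do the work, as an engineer would, in place of code of your own. Each camera call takes 0.05 s, during which the arm holds its last target.

## Working session

There is one attempt and no reset: what is moved stays moved. The work goes in short steps, Python scripts to look and compute and a shell command to move; the robot and the scene stay as the last step left them, time stands still between calls to the robot, and variables do not carry over. Pictures are saved under pics/ and viewed, and the job is handed in when it is done.

```bash
mkdir -p pics; python3 - <<'E'
from station import r
import cv2,pickle
s=r.get_state();print(s)
for n in("scene","top","wrist"):
    c=r.capture(n);pickle.dump(c,open(n+".pkl","wb"));cv2.imwrite(f"pics/{n}0.png",c["image"]);print(n,c["K"].tolist(),c["position"],c["orientation"])
E
```

```text
{'clock': 0.0, 'joint_pos': array([ 1.3235331 ,  0.50835537, -0.237506  ,  1.50111577,  0.12571889,
        1.14891694, -0.15479701]), 'qd': array([ 0.00154272,  0.0019442 , -0.00146084,  0.00052603, -0.00039484,
       -0.00099467,  0.00027716]), 'joint_torque': array([-9.10163526e-04, -6.20603585e+01, -2.18696147e+00, -2.49649930e+01,
        1.26580079e-02,  1.18847171e-02, -1.11924311e-05]), 'eef_pos': array([ 215.68542711, -586.1143407 ,  252.42400104]), 'tcp_rot': array([ 3.14153382e+00,  1.80382104e-03, -1.21802346e+00]), 'wrist_force': array([ 0.21570419, -0.4496631 , -0.94828791]), 'torque': array([ 0.0027856 , -0.01560922,  0.04687021]), 'opening': 85.26362629380645}
scene [[437.65397756975415, 0.0, 274.56852056891194], [0.0, 437.65397756975415, 206.7125494484114], [0.0, 0.0, 1.0]] [1028.06066257 -159.31649584 1051.30219723] [-2.61162688e+00 -5.85058181e-04  9.88755901e-01]
top [[482.76036418887514, 0.0, 273.4008083859054], [0.0, 482.76036418887514, 212.4292448459518], [0.0, 0.0, 1.0]] [ 436.73451213  138.36966341 1370.33158761] [-3.07174847 -0.00748464 -1.57541282]
wrist [[345.4462400436718, 0.0, 276.64873454377494], [0.0, 345.4462400436718, 213.21242747579217], [0.0, 0.0, 1.0]] [ 293.24843761 -557.29372338  371.38960866] [ 2.82210204e+00  1.61471862e-03 -1.21806950e+00]
```

View pics/scene0.png

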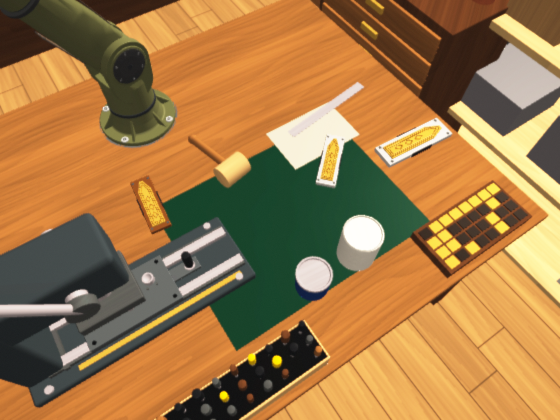

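View pics/top0.png

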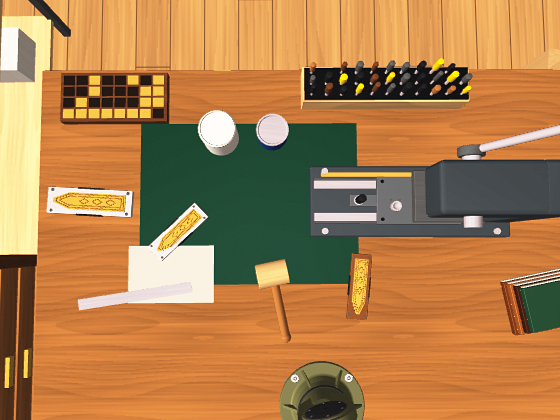

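View pics/wrist0.png

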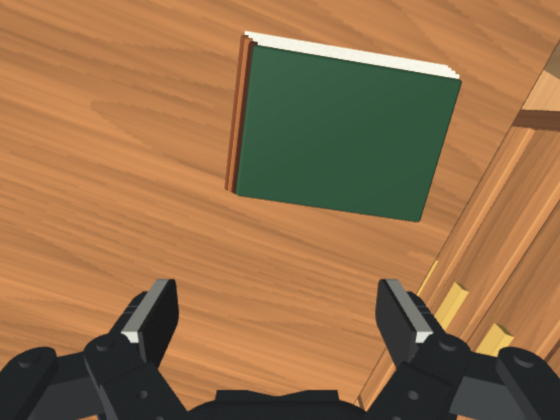

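Image right is world −y and image up is +x. Three plates could be taken for the die plate: brown at top (359,287), large silver at top (90,202), and small silver at top (179,231). The last one is the smaller of the two silver plates, so I take that as the die_plate. Next I check it in a crop and measure.

```bash
cat > h.py <<'E'
import numpy as np,pickle,cv2
from scipy.spatial.transform import Rotation as R
def pts(c):
    K=c["K"];d=c["depth"].astype(float);v,u=np.mgrid[0:d.shape[0],0:d.shape[1]]
    P=np.stack([(u-K[0,2])/K[0,0]*d,(v-K[1,2])/K[1,1]*d,d],-1)
    W=P@R.from_euler("xyz",c["orientation"]).as_matrix().T+np.array(c["position"]);W[d==0]=np.nan
    return W
def proj(c,p):
    q=(np.atleast_2d(p)-np.array(c["position"]))@R.from_euler("xyz",c["orientation"]).as_matrix()
    return q[:,:2]/q[:,2:]*[c["K"][0,0],c["K"][1,1]]+[c["K"][0,2],c["K"][1,2]]
E
python3 - <<'E'
from h import *
c=pickle.load(open("top.pkl","rb"));W=pts(c)
for n,(u,v) in dict(small=(179,231),big=(90,202),brown=(359,287),knob=(361,199),cone=(397,206),bolt1=(325,231),bolt2=(490,231),boltTL=(324,173),mal=(272,273),white=(215,130),blue=(272,130),rail=(345,215),bench=(60,330),wbase=(450,228)).items(): print(n,W[v,u].round(1))
def sil(c,W,box,zl,zh):
    u0,v0,u1,v1=box;S=np.zeros(W.shape[:2],bool);S[v0:v1,u0:u1]=1
    m=S&(W[...,2]>zl)&(W[...,2]<zh);p=W[m];print(m.sum(),p.mean(0).round(1),np.nanmedian(p[:,2]));rr=cv2.minAreaRect(p[:,:2].astype(np.float32));print(rr);return p
sil(c,W,(140,190,220,270),14,40);sil(c,W,(40,180,140,225),14,60);sil(c,W,(340,245,380,325),14,60)
print("press")
sil(c,W,(300,150,415,245),20,32)
b=sil(c,W,(300,150,430,245),48,60)
im=c["image"]
a=cv2.resize(im[185:275,135:225],(400,400),interpolation=cv2.INTER_CUBIC);b=cv2.resize(im[155:245,300:430],(578,400),interpolation=cv2.INTER_CUBIC)
cv2.imwrite("pics/crop0.png",cv2.resize(np.hstack([a,b]),(800,327)))
E
```

```text
small [480.2 391.1  23. ]
big [561.3 636.2  33.7]
brown [ 323.6 -106.6   32.8]
knob [ 558.5 -100.2  117.5]
cone [ 544.1 -207.8   65.3]
bolt1 [478.  -14.7  34.2]
bolt2 [ 476.3 -477.4   25.1]
boltTL [640.  -13.9  33.8]
mal [365.  132.7  67.2]
white [743.  281.5 114.9]
blue [754.6 131.   65.6]
rail [522.1 -70.6  35.9]
bench [206.8 723.    3. ]
wbase [ 485.1 -364.7   27.1]
1335 [478.6 394.3  24. ] 24.019378018035923
((479.0932312011719, 394.7034606933594), (60.4672966003418, 180.260498046875), 42.57966995239258)
2305 [562.8 636.7  31.5] 31.61923178659754
((563.5146484375, 639.3672485351562), (237.70762634277344, 79.00049591064453), 86.79939270019531)
1366 [ 325.5 -107.6   24.5] 24.54247430293958
((325.5727233886719, -108.3731460571289), (60.719364166259766, 180.37002563476562), 84.79113006591797)
press
3780 [559.8 -94.4  25.5] 25.4933752969431
((562.8201904296875, -121.91416931152344), (294.6689453125, 197.96563720703125), 89.74711608886719)
1771 [ 561.2 -194.3   53.3] 53.31603046548821
((562.1248779296875, -189.06439208984375), (214.2292022705078, 127.56536865234375), 89.71980285644531)
```

View pics/crop0.png

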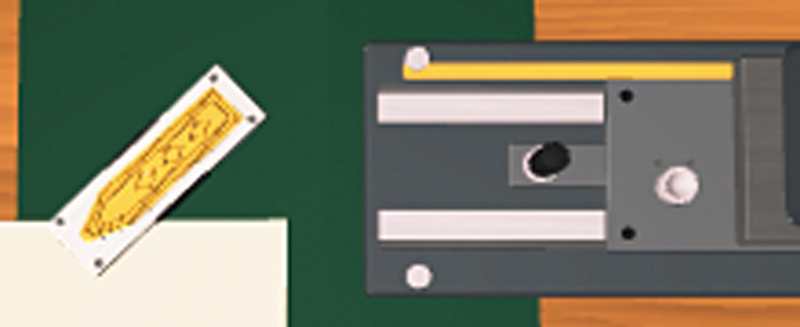

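Small silver plate: 60×180 mm with its top at z≈23–27, so the size and height match. Its point faces −x/+y, giving a yaw of about 42.6°. The press origin is near (562,−295) with yaw ≈0, and the bed stands about 25 mm out. I'll swing round in front of the press, keeping clear of the head.

```bash
cat >> h.py <<'E'
def go(x,y,z,yawdeg):
    from station import r
    s=r.get_state();M=R.from_euler("xyz",s["tcp_rot"]);T=R.from_euler("xyz",[np.pi,0,np.radians(yawdeg)])
    p=M.inv().apply(np.array([x,y,z])-s["eef_pos"])/10;w=(M.inv()*T).as_rotvec(degrees=True)
    print("t",round(s["clock"],2),"shift cm",p.round(2),"rot",w.round(2),"rows",np.linalg.norm(p)/4.17,np.linalg.norm(w)/7.16)
E
python3 -m pendant '[[-2.65,-2.72,0,0,0,-7,-1],[-5.3,-5.44,0,0,0,-14,-1],[-7.95,-8.16,0,0,0,-21,-1],[-10.6,-10.88,0,0,0,-28,-1],[-13.25,-13.6,0,0,0,-35,-1],[-15.9,-16.3,0,0,0,-42,-1],[-18.5,-19,0,0,0,-49,-1],[-21.2,-21.8,0,0,0,-56,-1]]' 60
python3 -c "
from h import *
go(420,-110,240,-0.2);go(560,-105,230,-0.2)"
```

```text
clock: 0.82
eef_pos: [347.4, -310.7, 253.3]
tcp_rot: [3.141, 0.0, -0.235]
wrist_force: [0.2, 0.2, 1.6]
opening: 85.4
t 0.82 shift cm [  2.39 -21.21   1.32] rot [ 2.000e-02  1.000e-02 -1.327e+01] rows 5.128021692588444 1.853779461586406
t 0.82 shift cm [ 15.89 -24.96   2.31] rot [ 2.000e-02  1.000e-02 -1.327e+01] rows 7.116198066945279 1.853779461586406
```

```bash
python3 -m pendant '[[0.6,-4,0.3,0,0,-5,-1],[1.2,-8,0.6,0,0,-10,-1],[1.8,-12,0.9,0,0,-13.3,-1],[2.4,-16,1.2,0,0,-13.3,-1],[4.5,-19,1.5,0,0,-13.3,-1],[8,-21,2,0,0,-13.3,-1],[12,-23,2.3,0,0,-13.3,-1],[15.9,-25,2.3,0,0,-13.3,-1]]'
python3 -m pendant '[[0,0,0,0,0,0,-1],[0,0,0,0,0,0,-1],[0,0,0,0,0,0,-1]]'
python3 - <<'E'
from h import *
from station import r
c=r.capture("wrist");pickle.dump(c,open("w1.pkl","wb"));cv2.imwrite("pics/w1.png",c["image"]);print(c["position"],c["orientation"])
E
```

```text
clock: 1.48
eef_pos: [557.2, -107.8, 229.7]
tcp_rot: [3.141, 0.001, -0.008]
wrist_force: [0.6, -0.9, 0.4]
opening: 85.1
clock: 1.73
eef_pos: [555.5, -108.4, 229.6]
tcp_rot: [-3.141, 0.002, -0.008]
wrist_force: [-0.1, -0.1, -0.2]
opening: 85.4
[557.9656886  -26.49556374 348.50373665] [ 2.82210420e+00  1.24733608e-03 -7.99797100e-03]
```

View pics/w1.png

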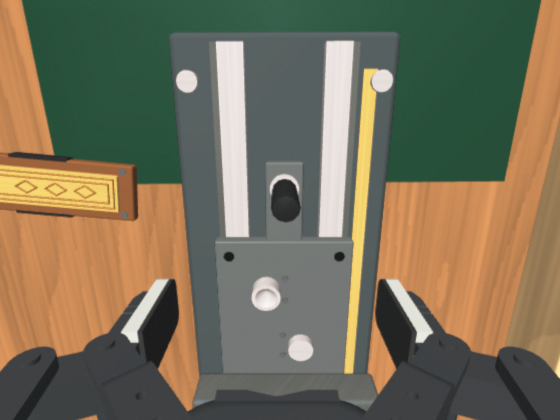

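The picture shows the knob at px (285,200), the cone at (266,293), the flat at (300,347), and the bed's front edge at row 238. I measure these next.

```bash
python3 - <<'E'
from h import *
c=pickle.load(open("w1.pkl","rb"));W=pts(c)
for u,v in((286,212),(285,207),(266,293),(300,347),(187,82),(382,81),(230,150)):print((u,v),W[v,u].round(1))
def rect(n,m):
    p=W[m];print(n,m.sum(),p.mean(0).round(1),cv2.minAreaRect(p[:,:2].astype(np.float32)), p.min(0).round(1),p.max(0).round(1))
v,u=np.mgrid[0:420,0:560];Z=W[...,2]
rect("knobtop",(abs(u-285)<25)&(abs(v-205)<35)&(Z>108))
rect("base",(abs(u-285)<120)&(v<235)&(Z>20)&(Z<32))
rect("bed",(abs(u-285)<75)&(v>235)&(v<350)&(Z>50)&(Z<58))
rect("cone",(abs(u-266)<20)&(abs(v-293)<25)&(Z>66))
rect("flat",(abs(u-300)<20)&(abs(v-347)<20)&(Z>60))
E
```

```text
(286, 212) [ 563.8 -103.8  112. ]
(285, 207) [563.1 -99.9 112.7]
(266, 293) [ 546.  -203.    58.2]
(300, 347) [ 579.2 -263.3   61.2]
(187, 82) [480.7 -12.1  31.8]
(382, 81) [647.9 -12.6  32.1]
(230, 150) [515.7 -69.3  38.8]
knobtop 624 [ 563.3 -101.1  111.6] ((563.1398315429688, -101.7442398071289), (20.399169921875, 19.72274398803711), 0.8033362030982971) [ 552.9 -111.6  108. ] [573.4 -91.9 114.2]
base 27716 [563.4 -49.1  24.5] ((563.5177612304688, -64.50733947753906), (184.42811584472656, 198.70228576660156), 89.61528015136719) [ 464. -157.   20.] [663.4  27.8  32. ]
bed 13323 [ 563.4 -208.    52.4] ((562.7021484375, -212.45172119140625), (123.7051773071289, 129.98602294921875), 89.7813491821289) [ 497.5 -274.3   50. ] [ 627.9 -150.6   58. ]
cone 423 [ 545.8 -201.9   67.9] ((545.3519287109375, -202.15200805664062), (27.165376663208008, 26.10605239868164), 89.63739776611328) [ 532.3 -215.7   66. ] [ 558.4 -188.6   70. ]
flat 418 [ 579.2 -266.8   61.5] ((579.3291015625, -267.365234375), (24.12287712097168, 25.113059997558594), 50.39411926269531) [ 567.1 -279.6   60. ] [ 591.4 -254.4   63.8]
```

The knob is at (563,−102) and its top at z≈113 is right. The cone and flat agree on a bed centre of (562.4,−267), and the bed is about 26 mm out. I descend and grip the knob.

```bash
python3 -c "
from h import *
go(563,-102,93,-0.3)"
```

```text
t 1.78 shift cm [ 0.8  -0.7  13.69] rot [ 0.02  0.08 -0.2 ] rows 3.293964457090522 0.030858761761986517
```

```bash
python3 -m pendant '[[0.8,-0.7,3,0,0,0,-1],[0.8,-0.7,6.5,0,0,0,-1],[0.8,-0.7,9.5,0,0,0,-1],[0.8,-0.7,12,0,0,0,-1],[0.8,-0.7,13.5,0,0,0,-1],[0.8,-0.7,13.7,0,0,0,-1],[0.8,-0.7,13.7,0,0,0,0.3]]'
python3 -m pendant '[[0,0,0,0,0,0,1],[0,0,0,0,0,0,1],[0,0,0,0,0,0,1],[0,0,0,0,0,0,1],[0,0,0,0,0,0,1],[0,0,0,0,0,0,1]]' 60
```

```text
clock: 2.37
eef_pos: [563.0, -102.5, 93.2]
tcp_rot: [3.141, 0.002, -0.01]
wrist_force: [0.2, 0.6, 0.3]
opening: 75.6
clock: 2.87
eef_pos: [561.9, -101.9, 94.2]
tcp_rot: [3.14, 0.004, -0.009]
wrist_force: [-8.7, -0.3, 11.0]
opening: 20.6
```

```bash
python3 -m pendant '[[0,-1.5,0,0,0,0,1],[0,-4,0,0,0,0,1],[0,-6.5,0,0,0,0,1],[0,-9,0,0,0,0,1],[0,-11.5,0,0,0,0,1],[0,-13.5,0,0,0,0,1],[0,-15,0,0,0,0,1],[0,-16,0,0,0,0,1]]'
python3 -m pendant '[[0,-0.3,0,0,0,0,1],[0,-0.6,0,0,0,0,1],[0,-0.9,0,0,0,0,1],[0,-1.1,0,0,0,0,1],[0,-1.3,0,0,0,0,1],[0,-1.3,0,0,0,0,1]]'
```

```text
clock: 3.53
eef_pos: [562.8, 59.6, 94.2]
tcp_rot: [3.14, 0.004, -0.007]
wrist_force: [-10.2, -4.3, 11.8]
opening: 20.8
clock: 4.03
eef_pos: [562.9, 71.2, 94.1]
tcp_rot: [3.139, 0.004, -0.008]
wrist_force: [-11.4, -1.7, 11.7]
opening: 20.6
```

```bash
python3 -m pendant '[[0,-0.2,0,0,0,0,1],[0,-0.4,0,0,0,0,1],[0,-0.4,0,0,0,0,1]]'
python3 -m pendant '[[0,-0.2,0,0,0,0,1],[0,-0.4,0,0,0,0,1],[0,-0.4,0,0,0,0,1]]'
```

```text
clock: 4.28
eef_pos: [562.9, 73.6, 94.1]
tcp_rot: [3.137, 0.004, -0.009]
wrist_force: [-12.2, -4.8, 13.4]
opening: 20.2
clock: 4.53
eef_pos: [562.9, 73.7, 94.1]
tcp_rot: [3.132, 0.005, -0.012]
wrist_force: [-12.2, -14.6, 16.6]
opening: 20.6
```

The bed is at its out stop, with the force rising and no more travel. I release, rise and look at the seats.

```bash
python3 -m pendant '[[0,0.5,0,0,0,0,1],[0,0.5,0,0,0,0,-1],[0,0.5,0,0,0,0,-1],[0,0.5,0,0,0,0,-1],[0,0.5,0,0,0,0,-1],[0,0.5,0,0,0,0,-1]]'
python3 -m pendant '[[0,0,-2,0,0,0,-1],[0,0,-5,0,0,0,-1],[0,1,-8.5,0,0,0,-1],[0,4,-11,0,0,0,-1],[0,7,-13,0,0,0,-1],[0,10,-14,0,0,0,-1],[0,11.5,-14,0,0,0,-1],[0,11.5,-14,0,0,0,-1]]'
python3 -m pendant '[[0,0,0,0,0,0,-1],[0,0,0,0,0,0,-1]]'
python3 - <<'E'
from h import *
from station import r
for n in("wrist","top"):
    c=r.capture(n);pickle.dump(c,open(n[0]+"2.pkl","wb"));cv2.imwrite(f"pics/{n}2.png",c["image"]);print(c["position"])
E
```

```text
clock: 5.03
eef_pos: [565.9, 74.6, 93.4]
tcp_rot: [-3.141, -0.0, -0.008]
wrist_force: [-0.2, 0.1, 0.1]
opening: 80.0
clock: 5.7
eef_pos: [565.0, -45.8, 233.7]
tcp_rot: [3.139, -0.001, -0.015]
wrist_force: [-0.2, -0.3, -1.6]
opening: 85.6
clock: 5.87
eef_pos: [564.5, -39.4, 233.1]
tcp_rot: [-3.141, 0.0, -0.007]
wrist_force: [0.3, 0.4, -1.2]
opening: 85.2
[566.7507152   42.42627129 352.06498272]
[ 436.73451213  138.36966341 1370.33158761]
```

View pics/wrist2.png

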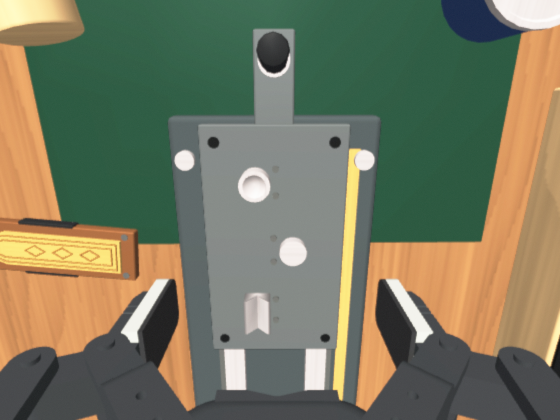

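All three seats are visible: cone (254,185), flat (293,250), groove (258,313). Bed front edge is at row 125, and the knob is at (273,52). I fit them with both cameras.

```bash
python3 - <<'E'
from h import *
v,u=np.mgrid[0:420,0:560]
for f in("w2","t2"):
    c=pickle.load(open(f+".pkl","rb"));W=pts(c);Z=W[...,2]
    def rect(n,xy,rad,zl,zh):
        m=(abs(W[...,0]-xy[0])<rad[0])&(abs(W[...,1]-xy[1])<rad[1])&(Z>zl)&(Z<zh)
        p=W[m];
        if len(p)<8:print(n,len(p));return
        q=cv2.minAreaRect(p[:,:2].astype(np.float32));print(f,n,m.sum(),"med z",np.median(p[:,2]).round(1),"rect",np.round(q[0],1),np.round(q[1],1),round(q[2],1),"mid",((p.min(0)+p.max(0))/2).round(1))
    rect("knob",(563,73),(20,20),108,120)
    rect("cone",(546,-26),(22,22),66,74)
    rect("flat",(580,-91),(22,22),60,68)
    rect("groove",(546,-156),(22,26),66,74)
    rect("bed",(563,-91),(75,130),50,58)
E
```

```text
w2 knob 919 med z 111.8 rect [564.3  72.3] [20.7 20.7] 76.1 mid [564.3  72.3 111.2]
w2 cone 545 med z 68.0 rect [546.7 -27.1] [26.2 26.4] 89.0 mid [546.7 -27.2  68.1]
w2 flat 541 med z 61.6 rect [580.3 -92.5] [24.5 24.6] 37.1 mid [580.5 -92.4  61.7]
w2 groove 331 med z 67.8 rect [ 545.8 -157. ] [37.8 24.6] 89.4 mid [ 545.8 -157.    68. ]
w2 bed 28548 med z 52.3 rect [563.5 -84.5] [244.6 130. ] 89.7 mid [563.4 -84.5  54. ]
t2 knob 48 med z 113.0 rect [562.5  69.1] [18.6 18.6] 45.1 mid [563.8  70.4 112.6]
t2 cone 50 med z 69.3 rect [545.7 -29.5] [24.7 24.2] 3.0 mid [545.8 -29.4  69.9]
flat 0
groove 0
t2 bed 1148 med z 53.7 rect [562.6 -49.8] [177.1 127.3] 89.8 mid [562.4 -49.7  54. ]
```

Bed centre is (563.3,−92.3) with yaw ≈−0.35°, and the wrist depth reads about 1.7 mm low. Cone, flat, groove and knob agree within 1 mm. Now to the plate.

```bash
python3 -c "
from h import *
go(479,394.7,180,42.6)"
python3 -m pendant '[[-0.6,-3.5,0.2,0,0,-5,-1],[-1.2,-7.5,0.5,0,0,-10,-1],[-2,-11.5,0.8,0,0,-15,-1],[-2.8,-15.5,1,0,0,-20,-1],[-3.5,-19.5,1.4,0,0,-25,-1],[-4.2,-23.5,1.8,0,0,-30,-1],[-5,-27.5,2.2,0,0,-35,-1],[-5.8,-31.5,2.6,0,0,-40,-1]]'
python3 -c "
from h import *
go(479,394.7,180,42.6)"
```

```text
t 5.97 shift cm [ -8.82 -43.3    5.35] rot [ -0.06   0.   -42.95] rows 10.673944154789808 5.998556926214209
clock: 6.63
eef_pos: [508.0, 277.9, 207.1]
tcp_rot: [-3.141, -0.0, 0.696]
wrist_force: [1.1, -0.1, -1.1]
opening: 85.5
t 6.63 shift cm [  5.26 -10.82   2.71] rot [-0.02 -0.01 -2.74] rows 2.9582676035405977 0.38252478563132575
```

```bash
python3 -m pendant '[[1.5,-3,0.8,0,0,-2.7,-1],[3,-6,1.6,0,0,-2.7,-1],[4.2,-8.5,2.2,0,0,-2.7,-1],[5,-10,2.7,0,0,-2.7,-1],[5.2,-10.8,2.7,0,0,-2.7,-1],[5.2,-10.8,2.7,0,0,-2.7,-1],[5.2,-10.8,2.7,0,0,-2.7,-1],[5.2,-10.8,2.7,0,0,-2.7,-1]]'
python3 - <<'E'
from h import *
from station import r
c=r.capture("wrist");pickle.dump(c,open("w3.pkl","wb"));cv2.imwrite("pics/w3.png",c["image"])
W=pts(c);Z=W[...,2]
m=(Z>15)&(Z<32)&(np.hypot(W[...,0]-479,W[...,1]-395)<110)
k=cv2.connectedComponentsWithStats(m.astype(np.uint8));i=1+np.argmax(k[2][1:,4]);p=W[k[1]==i]
q=cv2.minAreaRect(p[:,:2].astype(np.float32));print(q,np.median(p[:,2]),len(p));print(proj(c,[[*q[0],23]]))
go(q[0][0],q[0][1],25,q[2])
E
```

```text
clock: 7.3
eef_pos: [481.5, 389.9, 180.5]
tcp_rot: [3.14, 0.0, 0.735]
wrist_force: [0.3, -0.3, -0.2]
opening: 85.5
((480.17852783203125, 398.31683349609375), (59.984718322753906, 179.69532775878906), 43.2768669128418) 22.7442042783714 14492
[[279.84868304 192.08197252]]
t 7.35 shift cm [ 0.46 -0.76 15.56] rot [ 0.07  0.   -1.18] rows 3.7365462533224276 0.16561441226130144
```

View pics/w3.png

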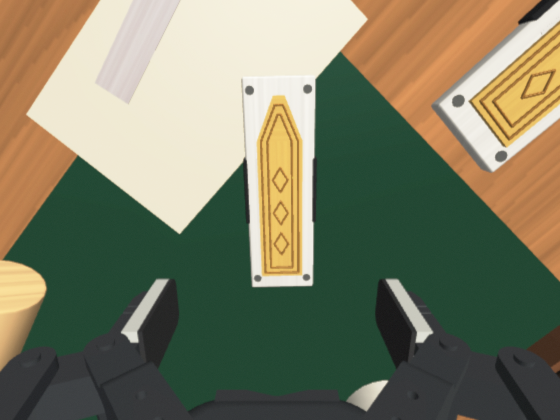

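The near view confirms a silver plate of 60×180 mm, with its point at the image top (279,97) on tool −y and the grip pads at rows 160–222. I descend to TCP z≈20, which puts the tips a few mm above the bench, and grip.

```bash
python3 -m pendant '[[0.4,-0.7,3,0,0,-1.2,-1],[0.45,-0.76,6.5,0,0,-1.2,-1],[0.45,-0.76,10,0,0,-1.2,-1],[0.45,-0.76,12.5,0,0,-1.2,-1],[0.45,-0.76,14.3,0,0,-1.2,-1],[0.45,-0.76,15.2,0,0,-1.2,-1],[0.45,-0.76,15.2,0,0,-1.2,-1],[0.45,-0.76,15.2,0,0,-1.2,-1]]'
python3 -c "
from h import *
go(480.2,398.3,21,43.2)"
```

```text
clock: 8.02
eef_pos: [479.7, 399.5, 29.0]
tcp_rot: [3.142, -0.0, 0.757]
wrist_force: [0.2, 0.0, 0.6]
opening: 85.2
t 8.02 shift cm [-0.04  0.13  0.8 ] rot [ 0.   -0.03  0.14] rows 0.19357122976264854 0.02053623697244803
```

```bash
python3 -m pendant '[[0,0.08,0.4,0,0,0,-1],[0,0.08,0.7,0,0,0,-1],[0,0.08,0.7,0,0,0,0],[0,0.08,0.7,0,0,0,0],[0,0.08,0.7,0,0,0,1],[0,0.08,0.7,0,0,0,1],[0,0.08,0.7,0,0,0,1],[0,0.08,0.7,0,0,0,1]]' 50
```

```text
clock: 8.68
eef_pos: [479.9, 399.8, 22.1]
tcp_rot: [3.141, -0.001, 0.758]
wrist_force: [-0.4, -1.2, 6.5]
opening: 58.6
```

Gripped at 58.6 mm, right for the pads. I lift and take a look.

```bash
python3 -m pendant '[[0,0,-0.5,0,0,0,1],[0,0,-1.5,0,0,0,1],[0,0,-3.5,0,0,0,1],[0,0,-6.5,0,0,0,1],[0,0,-10,0,0,0,1],[0,0,-13.5,0,0,0,1],[0,0,-17,0,0,0,1],[0,0,-19,0,0,0,1]]'
python3 - <<'E'
from h import *
from station import r
c=r.capture("wrist");pickle.dump(c,open("w4.pkl","wb"));cv2.imwrite("pics/w4.png",c["image"])
go(560,-92,210,-0.4)
E
```

```text
clock: 9.35
eef_pos: [479.3, 400.2, 215.6]
tcp_rot: [-3.141, -0.003, 0.758]
wrist_force: [1.1, 0.6, -5.2]
opening: 58.8
t 9.4 shift cm [-28.12  41.32   0.62] rot [-0.19 -0.41 43.84] rows 11.986822228750913 6.123309073609074
```

View pics/w4.png

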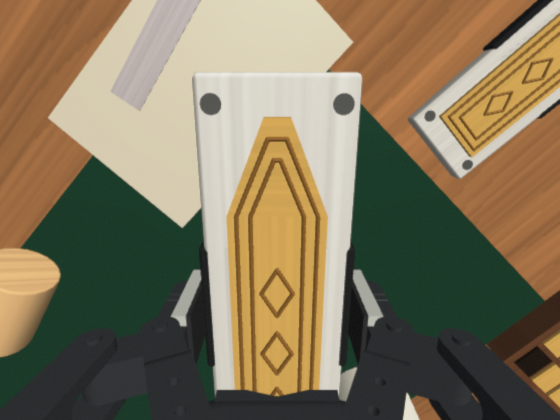

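The plate is held squarely, with the front edge at row 73 and corners (194,73) and (361,73). I work out its pose in the tool frame.

```bash
cat >> h.py <<'E'
def held(c,s):
    W=pts(c);M=R.from_euler("xyz",s["tcp_rot"]).as_matrix();T=(W-s["eef_pos"])@M
    m=np.isfinite(T[...,2])&(abs(T[...,0])<40)&(T[...,1]<-25)&(T[...,1]>-110)&(abs(T[...,2])<20)
    k=cv2.connectedComponentsWithStats(m.astype(np.uint8));i=1+np.argmax(k[2][1:,4]);m=k[1]==i
    p=T[m];out=p[(abs(p[:,0])>18)]
    A=np.c_[out[:,:2],np.ones(len(out))];co=np.linalg.lstsq(A,out[:,2],rcond=None)[0]
    print("held front y",np.percentile(p[:,1],[0,1]).round(1),"plane z=",co.round(4),"n",len(p))
    for y in(-85,-75,-45):
        q=p[abs(p[:,1]-y)<3];print(" y",y,"x edges",np.percentile(q[:,0],[0.5,99.5]).round(1),"mid",np.percentile(q[:,0],[0.5,99.5]).mean().round(2),"z med",np.median(q[:,2]).round(1))
E
python3 - <<'E'
from h import *
from station import r
held(pickle.load(open("w4.pkl","rb")),r.get_state())
E
```

```text
held front y [-88.6 -88. ] plane z= [6.0000e-03 7.0000e-04 3.8994e+00] n 28909
 y -85 x edges [-26.7  27.8] mid 0.54 z med 3.9
 y -75 x edges [-26.9  27.9] mid 0.47 z med 3.7
 y -45 x edges [-26.9  27.9] mid 0.5 z med 0.5
```

In camera terms the plate centre is about 1.5 mm along tool +y from the TCP. The pre-grasp view gives 1.3, so the two agree. I carry it over the bed.

```bash
python3 -m pendant '[[-1,1.4,0,0,0,2,1],[-2.5,3.7,0,0,0,5,1],[-4.4,6.5,0,0,0,9,1],[-6.4,9.4,0.1,0,0,13,1],[-8.4,12.4,0.2,0,0,17,1],[-10.4,15.4,0.3,0,0,21,1],[-12.4,18.3,0.3,0,0,25,1],[-14.4,21.2,0.3,0,0,29,1]]' 60
python3 -c "
from h import *
go(562.5,-90.8,180,-0.4)"
```

```text
clock: 10.07
eef_pos: [519.8, 144.3, 207.7]
tcp_rot: [3.141, 0.002, 0.248]
wrist_force: [1.5, 0.0, -4.6]
opening: 58.5
t 10.07 shift cm [-1.63 23.84  2.78] rot [ 0.02  0.1  14.63] rows 5.767834451940296 2.043419233019326
```

```bash
python3 -m pendant '[[-0.3,3.5,0.1,0,0,4,1],[-0.5,7,0.3,0,0,8,1],[-0.8,10.5,0.6,0,0,12,1],[-1,14,1,0,0,14.6,1],[-1.2,17.3,1.6,0,0,14.6,1],[-1.4,20.2,2.2,0,0,14.6,1],[-1.6,22.4,2.7,0,0,14.6,1],[-1.6,23.4,2.8,0,0,14.6,1]]'
python3 -m pendant '[[0,0.4,0,0,0,0,1],[0,0.4,0,0,0,0,1],[0,0.4,0,0,0,0,1]]'
python3 -c "
from h import *
go(562.5,-90.8,130,-0.35)"
```

```text
clock: 10.73
eef_pos: [562.0, -88.9, 178.4]
tcp_rot: [3.14, 0.004, -0.008]
wrist_force: [-0.4, -0.5, -5.3]
opening: 58.7
clock: 10.98
eef_pos: [563.1, -86.4, 180.5]
tcp_rot: [-3.14, 0.0, -0.001]
wrist_force: [-0.0, 0.0, -5.8]
opening: 58.6
t 10.98 shift cm [-0.06  0.45  5.05] rot [-0.08  0.01  0.26] rows 1.2150125740220135 0.038398422249521114
```

```bash
python3 -m pendant '[[0,0.2,2.5,0,0,0.2,1],[0,0.3,4,0,0,0.2,1],[0,0.4,5,0,0,0.2,1],[0,0.4,5,0,0,0.2,1],[0,0.4,5,0,0,0.2,1],[0,0.4,5,0,0,0.2,1],[0,0.4,5,0,0,0.2,1]]'
python3 -m pendant '[[0,0,0,0,0,0,1],[0,0,0,0,0,0,1]]'
python3 - <<'E'
from h import *
from station import r
s=r.get_state();c=r.capture("wrist");pickle.dump((c,s),open("w5.pkl","wb"));cv2.imwrite("pics/w5.png",c["image"])
held(c,s)
W=pts(c);Z=W[...,2];print("bed z")
t=r.capture("top");pickle.dump(t,open("t5.pkl","wb"));cv2.imwrite("pics/t5.png",cv2.resize(t["image"][120:270,250:450],(800,600),interpolation=cv2.INTER_CUBIC))
go(562.5,-90.8,130,-0.35)
E
```

```text
clock: 11.57
eef_pos: [564.1, -91.7, 131.4]
tcp_rot: [-3.142, -0.002, -0.006]
wrist_force: [0.1, -0.8, -5.0]
opening: 58.8
clock: 11.73
eef_pos: [563.7, -92.2, 131.0]
tcp_rot: [3.141, -0.001, -0.007]
wrist_force: [-0.4, -0.8, -5.0]
opening: 58.4
held front y [-90.4 -89.9] plane z= [-7.000e-04 -2.700e-03  8.067e-01] n 29576
 y -85 x edges [-25.8  29.1] mid 1.63 z med 0.9
 y -75 x edges [-25.9  29. ] mid 1.56 z med 0.8
 y -45 x edges [-25.9  28.9] mid 1.51 z med -2.4
bed z
t 11.83 shift cm [-0.1  -0.15  0.07] rot [ 0.01 -0.03 -0.05] rows 0.04713295512157069 0.008574233957477905
```

View pics/w5.png

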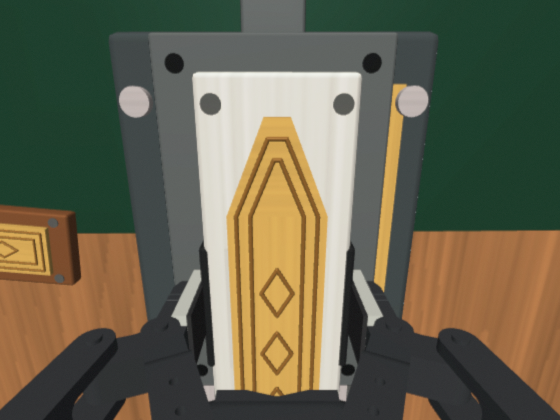

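View pics/t5.png

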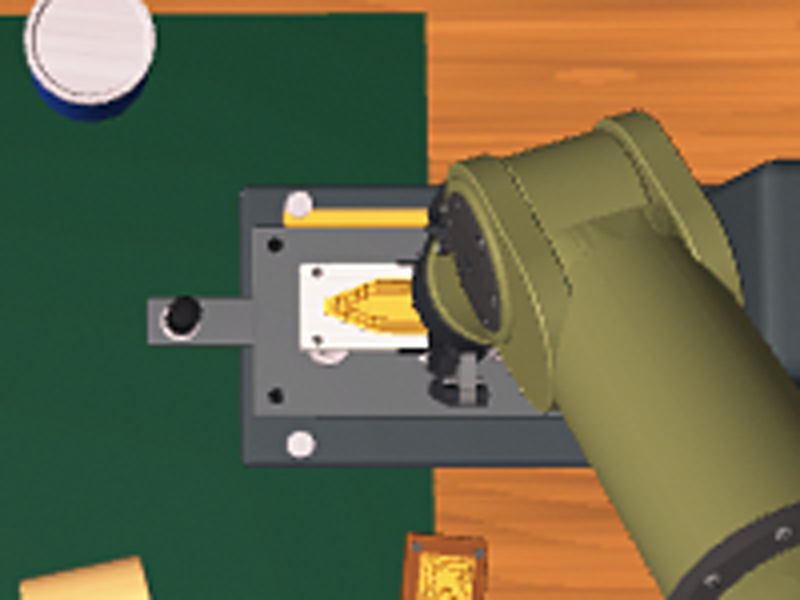

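The point faces the knob. I measure the plate against the bed within this one picture, which cancels calibration offsets.

```bash
cat >> h.py <<'E'
def rel(c,zlo,zhi,bxy=(563,-92)):
    W=pts(c);X,Y,Z=W[...,0],W[...,1],W[...,2]
    near=(abs(X-bxy[0])<72)&(Y>bxy[1]+20)&(Y<bxy[1]+121)
    pl=near&(Z>zlo)&(Z<zhi)&(abs(X-bxy[0])<36)&(Y<bxy[1]+110);bd=near&(Z>49)&(Z<56)
    def edges(p,ys):
        L=[]
        for y in ys:
            q=p[abs(p[:,1]-y)<2.5,0]
            if len(q)>20:L.append((y,(np.percentile(q,.5)+np.percentile(q,99.5))/2,np.ptp(np.percentile(q,[.5,99.5]))))
        return np.array(L)
    P=W[pl];B=W[bd]
    e=edges(P,bxy[1]+np.arange(40,84,6));b=edges(B,bxy[1]+np.arange(40,108,8))
    fe=np.polyfit(e[:,0],e[:,1],1);fb=np.polyfit(b[:,0],b[:,1],1)
    pf=np.percentile(P[:,1],99.8);bb=B[(abs(B[:,0]-bxy[0])>25)];bf=np.percentile(bb[:,1],99.8)
    print("plate front",pf.round(1),"bed front",bf.round(1),"gap",(bf-pf).round(1),"(want 25)")
    print("plate x at front",np.polyval(fe,pf).round(2),"w",e[:,2].mean().round(1),"bed x",np.polyval(fb,pf).round(2),"w",b[:,2].mean().round(1),"dx",(np.polyval(fe,pf)-np.polyval(fb,pf)).round(2),"slopes deg",np.degrees([fe[0],fb[0]]).round(2))
    print("plate z",np.median(P[abs(P[:,0]-np.median(P[:,0]))>20][:,2]).round(1),"bed z",np.median(B[:,2]).round(1))
E
python3 - <<'E'
from h import *
c,s=pickle.load(open("w5.pkl","rb"));rel(c,110,145)
c=pickle.load(open("t5.pkl","rb"));rel(c,110,145)
E
```

```text
plate front -1.9 bed front 22.2 gap 24.1 (want 25)
plate x at front 565.89 w 54.8 bed x 563.95 w 128.5 dx 1.93 slopes deg [0.46 0.36]
plate z 129.9 bed z 52.3
plate front -4.6 bed front 19.9 gap 24.5 (want 25)
plate x at front 563.95 w 54.4 bed x 563.01 w 125.2 dx 0.94 slopes deg [-0.21  0.87]
plate z 130.9 bed z 53.0
```

Both cameras put the plate 1–2 mm too far in +x and about 0.5 mm forward. I correct that while lowering to just above the seats.

```bash
python3 -m pendant '[[-0.13,0.06,1,0,0,0,1],[-0.13,0.06,2,0,0,0,1],[-0.13,0.06,2.8,0,0,0,1],[-0.13,0.06,3.3,0,0,0,1],[-0.13,0.06,3.3,0,0,0,1],[-0.13,0.06,3.3,0,0,0,1],[-0.13,0.06,3.3,0,0,0,1]]'
python3 - <<'E'
from h import *
from station import r
c=r.capture("wrist");rel(c,80,112);cv2.imwrite("pics/w6.png",c["image"])
c=r.capture("top");rel(c,80,112)
go(562.5,-91,90,-0.35)
E
```

```text
clock: 12.42
eef_pos: [562.3, -92.7, 97.4]
tcp_rot: [-3.141, -0.0, -0.007]
wrist_force: [-0.4, 0.6, -5.4]
opening: 58.5
plate front -2.4 bed front 22.4 gap 24.8 (want 25)
plate x at front 564.39 w 54.8 bed x 563.95 w 128.0 dx 0.44 slopes deg [0.34 0.42]
plate z 96.3 bed z 52.3
plate front -5.5 bed front 19.8 gap 25.3 (want 25)
plate x at front 563.48 w 53.1 bed x 562.62 w 125.0 dx 0.86 slopes deg [0.21 0.65]
plate z 98.2 bed z 52.9
t 12.52 shift cm [ 0.02 -0.18  0.77] rot [-0.   -0.04 -0.03] rows 0.18914847307842703 0.007522732730469598
```

```bash
python3 -m pendant '[[-0.04,0,0.2,0,0,0,1],[-0.04,0,0.4,0,0,0,1],[-0.04,0,0.6,0,0,0,1],[-0.04,0,0.75,0,0,0,1],[-0.04,0,0.85,0,0,0,1],[-0.04,0,0.9,0,0,0,1],[-0.04,0,0.9,0,0,0,1],[-0.04,0,0.9,0,0,0,1]]'
python3 -m pendant '[[0,0,0.05,0,0,0,1],[0,0,0.1,0,0,0,1],[0,0,0.1,0,0,0,1]]'
python3 - <<'E'
from h import *
from station import r
c=r.capture("wrist");rel(c,75,105)
E
```

```text
clock: 13.18
eef_pos: [561.7, -92.8, 88.3]
tcp_rot: [-3.141, 0.0, -0.007]
wrist_force: [0.0, -0.3, -4.8]
opening: 58.3
clock: 13.43
eef_pos: [561.6, -92.8, 87.2]
tcp_rot: [-3.142, 0.0, -0.007]
wrist_force: [-0.3, 0.6, -4.3]
opening: 58.9
plate front -2.6 bed front 22.3 gap 24.8 (want 25)
plate x at front 563.81 w 54.8 bed x 563.92 w 127.9 dx -0.12 slopes deg [0.46 0.33]
plate z 86.2 bed z 52.3
```

The plate is 1.6 mm above home and centred to about 0.2 mm. I lower it gently until contact.

```bash
python3 -m pendant '[[0,0,0.03,0,0,0,1],[0,0,0.06,0,0,0,1],[0,0,0.09,0,0,0,1],[0,0,0.09,0,0,0,1]]'
python3 -m pendant '[[0,0,0.03,0,0,0,1],[0,0,0.05,0,0,0,1],[0,0,0.05,0,0,0,1]]'
```

```text
clock: 13.82
eef_pos: [561.6, -92.9, 86.4]
tcp_rot: [-3.142, 0.0, -0.007]
wrist_force: [0.1, -0.6, -4.9]
opening: 58.7
clock: 14.07
eef_pos: [561.8, -92.8, 86.0]
tcp_rot: [-3.142, -0.0, -0.007]
wrist_force: [1.0, -1.1, -3.4]
opening: 58.5
```

```bash
python3 -m pendant '[[0,0,0.03,0,0,0,1],[0,0,0.05,0,0,0,1],[0,0,0.05,0,0,0,1]]'
python3 -m pendant '[[0,0,0.03,0,0,0,1],[0,0,0.05,0,0,0,1],[0,0,0.05,0,0,0,1]]'
python3 - <<'E'
from h import *
from station import r
c=r.capture("wrist");rel(c,75,105)
E
```

```text
clock: 14.32
eef_pos: [561.9, -92.8, 85.7]
tcp_rot: [3.142, -0.001, -0.007]
wrist_force: [-0.1, 0.1, -1.4]
opening: 58.6
clock: 14.57
eef_pos: [562.0, -92.8, 85.5]
tcp_rot: [3.141, -0.001, -0.007]
wrist_force: [-0.1, 0.6, 5.1]
opening: 58.8
plate front -2.5 bed front 22.2 gap 24.8 (want 25)
plate x at front 564.1 w 54.8 bed x 563.91 w 127.9 dx 0.19 slopes deg [0.4 0.4]
plate z 84.5 bed z 52.3
```

Contact at +5 N with the plate 32.2 above the bed; home is 32.3. Now I release softly.

```bash
python3 -m pendant '[[0,0,0,0,0,0,1],[0,0,0,0,0,0,-0.45],[0,0,0,0,0,0,-0.5],[0,0,0,0,0,0,-0.6],[0,0,0,0,0,0,-0.8],[0,0,0,0,0,0,-1],[0,0,0,0,0,0,-1],[0,0,0,0,0,0,-1]]' 20
python3 -m pendant '[[0,0,-0.5,0,0,0,-1],[0,0,-1.5,0,0,0,-1],[0,0,-3.5,0,0,0,-1],[0,0,-6.5,0,0,0,-1],[0,0,-9.5,0,0,0,-1],[0,0,-12,0,0,0,-1],[0,0,-13.5,0,0,0,-1],[0,0,-14,0,0,0,-1]]'
python3 -m pendant '[[0,-1.5,0,0,0,0,-1],[0,-3,0,0,0,0,-1],[0,-4,0,0,0,0,-1],[0,-4,0,0,0,0,-1]]'
python3 - <<'E'
from h import *
from station import r
c=r.capture("wrist");pickle.dump(c,open("w7.pkl","wb"));cv2.imwrite("pics/w7.png",c["image"]);rel(c,75,105)
c=r.capture("scene");cv2.imwrite("pics/s7.png",c["image"])
go(563,73,93,-0.35)
E
```

```text
clock: 15.28
eef_pos: [561.6, -92.8, 84.9]
tcp_rot: [-3.142, 0.0, -0.007]
wrist_force: [-0.5, 0.4, 0.2]
opening: 85.5
clock: 15.95
eef_pos: [562.9, -92.5, 228.8]
tcp_rot: [3.141, -0.005, -0.007]
wrist_force: [-0.0, 0.1, -0.1]
opening: 85.6
clock: 16.28
eef_pos: [561.6, -50.0, 225.0]
tcp_rot: [-3.14, 0.0, -0.003]
wrist_force: [-0.1, -0.5, -0.2]
opening: 85.2
plate front -2.4 bed front 22.1 gap 24.6 (want 25)
plate x at front 564.12 w 55.2 bed x 563.91 w 128.4 dx 0.22 slopes deg [0.72 0.43]
plate z 84.6 bed z 52.3
t 16.38 shift cm [  0.07 -12.6   13.16] rot [0.02 0.04 0.02] rows 4.368279892997278 0.007274989195102159
```

View pics/w7.png

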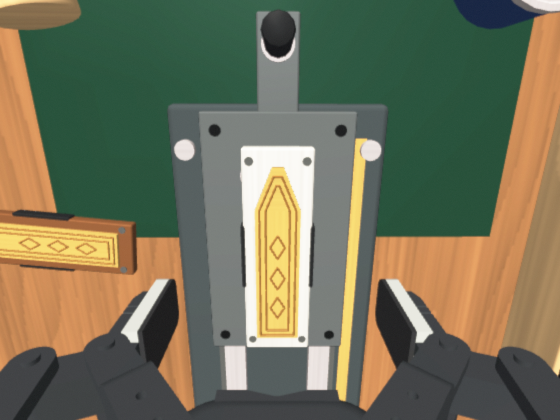

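The plate sits on the bed with its point toward the knob, front edge at row 147. I check its levelness and height over the bed along its full length.

```bash
cat >> h.py <<'E'
def level(c,cx,cy,lo=75,hi=105):
    W=pts(c);x=W[...,0]-cx;y=W[...,1]-cy;Z=W[...,2]
    b=(abs(x)>36)&(abs(x)<60)&(abs(y)<105)&(Z>48)&(Z<58)
    p=(abs(x)<25)&(abs(x)>19)&(abs(y)<84)&(Z>lo)&(Z<hi)
    f=lambda m:np.linalg.lstsq(np.c_[x[m],y[m],np.ones(m.sum())],Z[m],rcond=None)[0]
    B,P=f(b),f(p);d=P-B;print("height over bed",d[2].round(2),"(32.3)  tilt mm over 34 x:",(d[0]*34).round(2),"over 130 y:",(d[1]*130).round(2),b.sum(),p.sum())
    a=(abs(x)<34)&(abs(y)<110)&(Z>lo)&(Z<hi);q=cv2.minAreaRect(W[a][:,:2].astype(np.float32));print(q)
E
python3 -c "
from h import *
level(pickle.load(open('w7.pkl','rb')),563.3,-92.3)"
```

```text
height over bed 32.32 (32.3)  tilt mm over 34 x: -0.07 over 130 y: 0.19 11351 2726
((563.4223022460938, -92.55770874023438), (180.6298370361328, 60.12223815917969), 89.38964080810547)
```

Fully seated: 32.32 mm over the bed, level within 0.2 mm, centre within 0.3 mm. Back to the knob.

```bash
python3 -m pendant '[[0.07,-3.5,0,0,0,0,-1],[0.07,-7,0,0,0,0,-1],[0.07,-10,0,0,0,0,-1],[0.07,-12,1,0,0,0,-1],[0.07,-12.5,3,0,0,0,-1],[0.07,-12.5,5.5,0,0,0,-1],[0.07,-12.5,8,0,0,0,-1],[0.07,-12.5,8,0,0,0,-1]]'
python3 -c "
from h import *
go(563,73,93,-0.35)"
```

```text
clock: 17.05
eef_pos: [561.2, 70.1, 140.4]
tcp_rot: [3.14, 0.007, -0.008]
wrist_force: [-1.4, -1.1, -0.8]
opening: 85.2
t 17.05 shift cm [ 0.22 -0.3   4.74] rot [ 0.12  0.43 -0.08] rows 1.1400863399853576 0.06321302276548268
```

```bash
python3 -m pendant '[[0.1,0,1.5,0,0,0,-1],[0.1,0,3,0,0,0,-1],[0.1,0,4.3,0,0,0,-1],[0.1,0,4.9,0,0,0,-1],[0.1,0,4.9,0,0,0,-1],[0.1,0,4.9,0,0,0,-1]]'
python3 -m pendant '[[0,0,0,0,0,0,0],[0,0,0,0,0,0,0.2],[0,0,0,0,0,0,0.4],[0,0,0,0,0,0,0.6],[0,0,0,0,0,0,0.6]]' 30
```

```text
clock: 17.55
eef_pos: [564.9, 71.7, 96.6]
tcp_rot: [3.141, -0.0, -0.007]
wrist_force: [-0.2, -0.6, -0.5]
opening: 85.5
clock: 17.97
eef_pos: [564.6, 72.1, 96.3]
tcp_rot: [3.142, -0.001, -0.007]
wrist_force: [-0.1, 0.1, 0.5]
opening: 25.5
```

```bash
python3 -m pendant '[[-0.15,0,0.2,0,0,0,0.6],[-0.15,0,0.2,0,0,0,0.6],[-0.15,0,0.2,0,0,0,1],[-0.15,0,0.2,0,0,0,1],[-0.15,0,0.2,0,0,0,1],[-0.15,0,0.2,0,0,0,1]]' 50
```

```text
clock: 18.47
eef_pos: [562.9, 72.4, 95.9]
tcp_rot: [3.141, -0.001, -0.006]
wrist_force: [-6.0, -2.1, 18.0]
opening: 21.1
```

```bash
python3 -m pendant '[[0,0.1,0,0,0,0,1],[0,0.3,0,0,0,0,1],[0,0.6,0,0,0,0,1],[0,1,0,0,0,0,1],[0,1.5,0,0,0,0,1],[0,2.1,0,0,0,0,1],[0,2.8,0,0,0,0,1],[0,3.5,0,0,0,0,1]]'
python3 -m pendant '[[0,0.7,0,0,0,0,1],[0,1.4,0,0,0,0,1],[0,2.1,0,0,0,0,1],[0,2.8,0,0,0,0,1],[0,3.5,0,0,0,0,1],[0,4.2,0,0,0,0,1],[0,4.9,0,0,0,0,1],[0,5.6,0,0,0,0,1]]'
python3 -m pendant '[[0,0.7,0,0,0,0,1],[0,1.4,0,0,0,0,1],[0,2.1,0,0,0,0,1],[0,2.8,0,0,0,0,1],[0,3.5,0,0,0,0,1],[0,4.2,0,0,0,0,1],[0,4.8,0,0,0,0,1],[0,5.3,0,0,0,0,1]]'
```

```text
clock: 19.13
eef_pos: [562.7, 39.2, 95.9]
tcp_rot: [-3.14, -0.002, -0.005]
wrist_force: [-4.9, 2.9, 17.2]
opening: 21.0
clock: 19.8
eef_pos: [562.4, -17.2, 95.9]
tcp_rot: [-3.14, -0.002, -0.005]
wrist_force: [-6.5, 3.8, 17.6]
opening: 20.8
clock: 20.47
eef_pos: [562.1, -70.9, 95.9]
tcp_rot: [-3.141, -0.001, -0.006]
wrist_force: [-6.2, 3.1, 18.2]
opening: 20.9
```

```bash
python3 - <<'E'
from h import *
from station import r
c=r.capture("wrist");cv2.imwrite("pics/w8.png",c["image"])
E
python3 -m pendant '[[0,0.5,0,0,0,0,1],[0,1.1,0,0,0,0,1],[0,1.7,0,0,0,0,1],[0,2.3,0,0,0,0,1],[0,2.9,0,0,0,0,1],[0,3.5,0,0,0,0,1],[0,4,0,0,0,0,1],[0,4.4,0,0,0,0,1]]'
python3 -m pendant '[[0,0.25,0,0,0,0,1],[0,0.5,0,0,0,0,1],[0,0.7,0,0,0,0,1],[0,0.85,0,0,0,0,1],[0,1,0,0,0,0,1],[0,1.1,0,0,0,0,1],[0,1.1,0,0,0,0,1]]'
```

```text
clock: 21.18
eef_pos: [561.8, -115.0, 95.9]
tcp_rot: [-3.142, -0.001, -0.006]
wrist_force: [-6.4, 3.2, 18.6]
opening: 21.0
clock: 21.77
eef_pos: [561.8, -126.0, 95.9]
tcp_rot: [3.141, -0.001, -0.006]
wrist_force: [-6.8, 3.3, 18.5]
opening: 20.6
```

```bash
python3 -m pendant '[[0,0.1,0,0,0,0,1],[0,0.2,0,0,0,0,1],[0,0.2,0,0,0,0,1]]'
python3 -m pendant '[[0,0.1,0,0,0,0,1],[0,0.2,0,0,0,0,1],[0,0.2,0,0,0,0,1]]'
python3 -m pendant '[[0,0.1,0,0,0,0,1],[0,0.2,0,0,0,0,1],[0,0.2,0,0,0,0,1]]'
```

```text
clock: 22.02
eef_pos: [561.7, -127.3, 95.9]
tcp_rot: [-3.141, -0.001, -0.006]
wrist_force: [-5.8, 4.3, 17.6]
opening: 21.1
clock: 22.27
eef_pos: [561.8, -127.3, 95.9]
tcp_rot: [-3.139, -0.001, -0.004]
wrist_force: [-6.6, 7.7, 17.9]
opening: 20.9
clock: 22.52
eef_pos: [561.7, -127.4, 95.9]
tcp_rot: [-3.137, -0.001, -0.003]
wrist_force: [-7.0, 12.8, 19.0]
opening: 20.8
```

At the stop: travel is 199.8 mm and force is rising. I release and retreat.

```bash
python3 -m pendant '[[0,-0.2,0,0,0,0,1],[0,-0.2,0,0,0,0,0.4],[0,-0.2,0,0,0,0,-0.5],[0,-0.2,0,0,0,0,-1],[0,-0.2,0,0,0,0,-1],[0,-0.2,0,0,0,0,-1],[0,-0.2,0,0,0,0,-1],[0,-0.2,0,0,0,0,-1]]'
python3 -m pendant '[[0,-0.2,-1,0,0,0,-1],[0,-0.3,-3,0,0,0,-1],[0,-0.3,-6,0,0,0,-1],[0,-1,-9,0,0,0,-1],[0,-3,-11,0,0,0,-1],[0,-5,-12,0,0,0,-1],[0,-6,-12,0,0,0,-1],[0,-6,-12,0,0,0,-1]]'
python3 -m pendant '[[0,0,0,0,0,0,-1],[0,0,0,0,0,0,-1]]'
python3 - <<'E'
from h import *
from station import r
c=r.capture("wrist");pickle.dump(c,open("w9.pkl","wb"));cv2.imwrite("pics/w9.png",c["image"])
W=pts(c);m=(abs(W[...,0]-563)<20)&(abs(W[...,1]+127)<25)&(W[...,2]>108)&(W[...,2]<120);q=cv2.minAreaRect(W[m][:,:2].astype(np.float32));print("knob",q)
b=(abs(W[...,0]-563)<60)&(abs(W[...,0]-563)>25)&(W[...,1]>-260)&(W[...,1]<-120)&(W[...,2]>49)&(W[...,2]<56);print("bed front",np.percentile(W[b][:,1],99.5))
c=r.capture("scene");pickle.dump(c,open("s9.pkl","wb"));cv2.imwrite("pics/s9.png",c["image"])
E
```

```text
clock: 23.18
eef_pos: [561.6, -131.0, 93.8]
tcp_rot: [-3.141, 0.0, -0.007]
wrist_force: [-0.1, -0.5, 0.1]
opening: 85.4
clock: 23.85
eef_pos: [562.2, -67.8, 215.0]
tcp_rot: [-3.141, -0.002, -0.003]
wrist_force: [0.3, -0.1, -1.0]
opening: 85.6
clock: 24.02
eef_pos: [561.3, -72.4, 212.7]
tcp_rot: [3.141, 0.002, -0.008]
wrist_force: [-1.6, -0.5, 0.6]
opening: 85.5
knob ((562.935791015625, -125.83888244628906), (20.495769500732422, 20.07077407836914), 39.996238708496094)
bed front -176.39532220140353
```

View pics/w9.png

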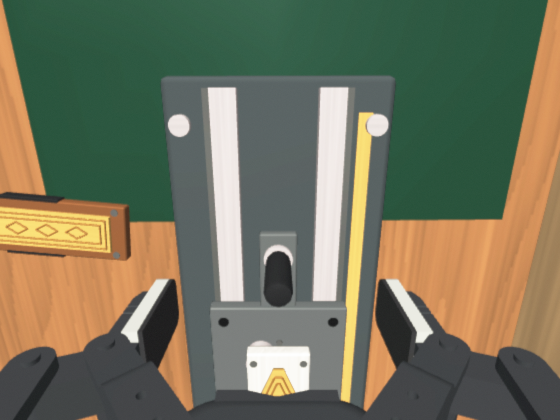

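View pics/s9.png

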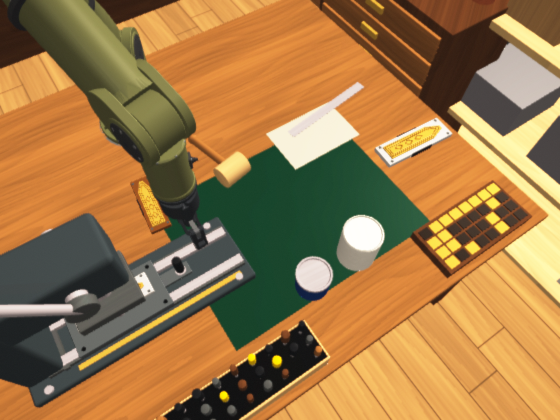

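The bed is in, and the plate shows under the head at (278,370). Camera travel reads 198 mm against 199.8 mm by TCP, so I check it against the fixed base in the same pictures. I also check the plate's gap to the bed front.

```bash
python3 - <<'E'
from h import *
for f in("w7","w9"):
    c=pickle.load(open(f+".pkl","rb"));W=pts(c);X,Y,Z=W[...,0],W[...,1],W[...,2]
    b=(abs(X-563)<85)&(Y>-10)&(Y<60)&(Z>20)&(Z<30)
    d=(abs(X-563)<60)&(abs(X-563)>25)&(Y>-260)&(Y<40)&(Z>50)&(Z<56)
    pl=(abs(X-563)<26)&(Y>-280)&(Y<30)&(Z>80)&(Z<92)
    k=(abs(X-563)<20)&(abs(Y-(-126 if f=="w9" else 72))<25)&(Z>108)&(Z<120)
    bf=np.percentile(Y[b],99.7);df=np.percentile(Y[d],99.7);pf=np.percentile(Y[pl],99.7)
    sol=pl&(Y<pf-2)&(abs(X-563.5)>14)&(Y>pf-25)
    print(f,"base",bf.round(1),"bed",df.round(1),"plate",pf.round(1),"base-bed",(bf-df).round(1),"bed-plate",(df-pf).round(1),"knob",cv2.minAreaRect(W[k][:,:2].astype(np.float32))[0],"plate z",np.median(Z[sol]).round(1),"bed z",np.median(Z[d]).round(1), "x mid",((X[pl].min()+X[pl].max())/2).round(1))
E
```

```text
w7 base 28.0 bed 21.9 plate -2.7 base-bed 6.1 bed-plate 24.6 knob (564.2593994140625, 72.37065124511719) plate z 84.8 bed z 52.3 x mid 563.0
w9 base 27.5 bed -176.4 plate -116.0 base-bed 203.9 bed-plate -60.5 knob (562.935791015625, -125.83888244628906) plate z nan bed z 52.3 x mid 563.0
  return _methods._mean(a, axis=axis, dtype=dtype,
  ret = ret.dtype.type(ret / rcount)
```

The base-to-bed gap reads 203.9 mm, expected 205, and when out it read 6.1 against 5. That may just be edge bias. Next I check the plate's front, and since there is plenty of time I re-push the knob with closed fingers to make sure.

```bash
python3 - <<'E'
from h import *
c=pickle.load(open("w9.pkl","rb"));W=pts(c);X,Y,Z=W[...,0],W[...,1],W[...,2]
pl=(abs(X-563)<34)&(Y>-250)&(Y<-185)&(Z>80)&(Z<95);pf=np.percentile(Y[pl],99.7)
s=pl&(Y<pf-2)&(Y>pf-15);d=(abs(X-563)<60)&(abs(X-563)>36)&(Y>-230)&(Y<-180)&(Z>49)&(Z<56)
for n,m in(("L",s&(X<555)),("R",s&(X>570))):print(n,m.sum(),np.median(Z[m]).round(2))
print("plate front",pf,"gap",-176.4-pf,"bed z",np.median(Z[d]),"xmid",np.percentile(X[s],[.5,99.5]))
go(562.5,-85,97,-0.35)
E
```

```text
L 278 84.75
R 292 84.7
plate front -200.99035950422086 gap 24.590359504220856 bed z 52.35685253508004 xmid [535.44529706 590.19038941]
t 24.12 shift cm [ 0.13  1.26 11.58] rot [ 0.02  0.12 -0.14] rows 2.7927112538314507 0.02582282163448454
```

The plate is still seated (32.4 over the bed, gap 24.6 as before). Now the re-push with closed fingers.

```bash
python3 -m pendant '[[0.13,0.5,0,0,0,0,1],[0.13,0.8,0,0,0,0,1],[0.13,0.8,0,0,0,0,1],[0.13,0.8,3,0,0,0,1],[0.13,0.8,6,0,0,0,1],[0.13,0.8,9,0,0,0,1],[0.13,0.8,11,0,0,0,1],[0.13,0.8,11.6,0,0,0,1]]' 50
python3 -m pendant '[[0,0,0,0,0,0,1],[0,0.3,0,0,0,0,1],[0,0.6,0,0,0,0,1],[0,0.9,0,0,0,0,1],[0,1.2,0,0,0,0,1],[0,1.4,0,0,0,0,1],[0,1.6,0,0,0,0,1],[0,1.7,0,0,0,0,1]]'
```

```text
clock: 24.78
eef_pos: [561.3, -79.3, 94.6]
tcp_rot: [-3.141, 0.005, -0.007]
wrist_force: [-0.3, -0.4, 0.3]
opening: -0.1
clock: 25.45
eef_pos: [563.2, -96.4, 98.2]
tcp_rot: [3.141, -0.0, -0.007]
wrist_force: [-0.5, 0.1, -0.6]
opening: 0.4
```

```bash
for i in 1; do python3 -m pendant '[[0,0.15,0,0,0,0,1],[0,0.3,0,0,0,0,1],[0,0.45,0,0,0,0,1],[0,0.6,0,0,0,0,1],[0,0.6,0,0,0,0,1]]'; done
python3 -m pendant '[[0,0.1,0,0,0,0,1],[0,0.2,0,0,0,0,1],[0,0.2,0,0,0,0,1]]'
python3 -m pendant '[[0,0.1,0,0,0,0,1],[0,0.2,0,0,0,0,1],[0,0.2,0,0,0,0,1]]'
```

```text
clock: 25.87
eef_pos: [563.0, -102.3, 97.8]
tcp_rot: [3.141, 0.0, -0.007]
wrist_force: [0.2, -0.6, -0.1]
opening: -0.1
clock: 26.12
eef_pos: [563.0, -104.1, 97.9]
tcp_rot: [3.141, 0.0, -0.007]
wrist_force: [0.3, -1.0, -0.3]
opening: 0.0
clock: 26.37
eef_pos: [563.0, -105.8, 97.9]
tcp_rot: [-3.141, 0.0, -0.007]
wrist_force: [-0.2, -1.3, -0.9]
opening: -0.2
```

```bash
python3 -m pendant '[[0,0.1,0,0,0,0,1],[0,0.2,0,0,0,0,1],[0,0.2,0,0,0,0,1]]'
python3 -m pendant '[[0,0.1,0,0,0,0,1],[0,0.2,0,0,0,0,1],[0,0.2,0,0,0,0,1]]'
```

```text
clock: 26.62
eef_pos: [563.1, -106.0, 98.0]
tcp_rot: [-3.139, -0.0, -0.005]
wrist_force: [-0.7, 5.6, 0.3]
opening: 0.1
clock: 26.87
eef_pos: [563.0, -106.0, 98.0]
tcp_rot: [-3.137, -0.0, -0.004]
wrist_force: [-1.7, 9.6, 0.3]
opening: 0.1
```

There is no movement at 9.6 N, well over the 3 N of friction, so the bed was already against its stop. I retreat and take a last look.

```bash
python3 -m pendant '[[0,-0.6,0,0,0,0,1],[0,-1.5,0,0,0,0,1],[0,-3,-2,0,0,0,1],[0,-4.5,-5,0,0,0,1],[0,-6,-8,0,0,0,1],[0,-6.5,-11,0,0,0,1],[0,-6.5,-12,0,0,0,1],[0,-6.5,-12,0,0,0,1]]'
python3 -m pendant '[[0,0,0,0,0,0,1],[0,0,0,0,0,0,1],[0,0,0,0,0,0,1],[0,0,0,0,0,0,1]]'
python3 - <<'E'
from h import *
from station import r
c=r.capture("wrist");W=pts(c);X,Y,Z=W[...,0],W[...,1],W[...,2]
pl=(abs(X-563)<34)&(Y>-250)&(Y<-185)&(Z>80)&(Z<95);print(pl.sum())
d=(abs(X-563)<60)&(abs(X-563)>36)&(Y>-260)&(Y<-120)&(Z>49)&(Z<56)
pf=np.percentile(Y[pl],99.7);print("front",pf,"bed",np.percentile(Y[d],99.7),"z",np.median(Z[pl&(Y<pf-2)]),np.median(Z[d]))
cv2.imwrite("pics/w10.png",c["image"]);t=r.capture("top");cv2.imwrite("pics/t10.png",t["image"]);print(r.get_state()["wrist_force"],abs(r.get_state()["qd"]).max())
E
```

```text
clock: 27.53
eef_pos: [564.9, -44.2, 220.9]
tcp_rot: [3.141, -0.006, -0.006]
wrist_force: [-0.3, -0.7, -0.6]
opening: -0.0
clock: 27.87
eef_pos: [562.8, -45.4, 216.5]
tcp_rot: [-3.141, 0.002, -0.007]
wrist_force: [0.6, -0.0, -1.1]
opening: 0.1
312Traceback (most recent call last):
  File "<stdin>", line 6, in <module>
    return _quantile_unchecked(
        a, q, axis, out, overwrite_input, method, keepdims, weights)
    return _ureduce(a,
                    func=_quantile_ureduce_func,
    ...<5 lines>...
                    overwrite_input=overwrite_input,
                    method=method)
    r = func(a, **kwargs)
    result = _quantile(arr,
                       quantiles=q,
    ...<2 lines>...
                       out=out,
                       weights=wgt)
    slices_having_nans = np.isnan(arr[-1, ...])
                                  ~~~^^^^^^^^^
IndexError: index -1 is out of bounds for axis 0 with size 0
```

```bash
python3 -m pendant '[[0,2,0,0,0,0,-1],[0,3,0,0,0,0,-1],[0,3,0,0,0,0,-1],[0,3,0,0,0,0,-1],[0,3,0,0,0,0,-1],[0,3,0,0,0,0,-1]]'
python3 - <<'E'
from h import *
from station import r
c=r.capture("wrist");W=pts(c);X,Y,Z=W[...,0],W[...,1],W[...,2]
cv2.imwrite("pics/w11.png",c["image"]);t=r.capture("top");cv2.imwrite("pics/t11.png",t["image"]);print(abs(r.get_state()["qd"]).max())
pl=(abs(X-563)<34)&(Y>-250)&(Y<-185)&(Z>80)&(Z<95);print(pl.sum())
d=(abs(X-563)<60)&(abs(X-563)>36)&(Y>-260)&(Y<-120)&(Z>49)&(Z<56)
if pl.sum()>50: pf=np.percentile(Y[pl],99.7);print("front",pf,"bed",np.percentile(Y[d],99.7),"z",np.median(Z[pl&(Y<pf-2)&(abs(X-563)>14)]),np.median(Z[d]))
E
```

```text
clock: 28.42
eef_pos: [563.3, -73.9, 218.0]
tcp_rot: [-3.141, -0.0, -0.006]
wrist_force: [0.6, -0.1, -0.1]
opening: 72.2
0.0031526469887790134
2905
front -200.96282023446085 bed -176.31247894435327 z 84.64758530430413 52.2848229960623
```

View pics/t11.png

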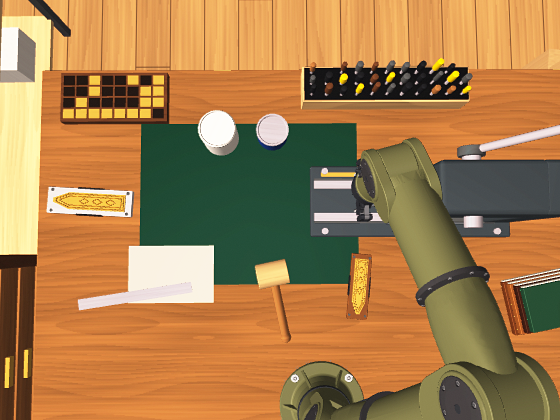

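View pics/w11.png

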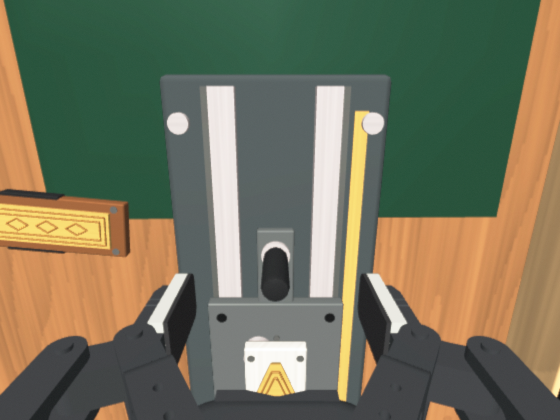

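The bed is home and the plate is 32.36 over it (seated, same 24.6 gap). The tins (217,130) and (272,130) and the mallet (272,273) are where they were. The robot is clear, so I hand the job in.

```bash
python3 -c "
from station import r
print(r.finish_job())"
```

```text
the job is handed in; nothing more can be done
None
```

The die plate (the smaller silver one) is seated on the bed with its point toward the knob, and the bed is run home under the head. I handed the job in at about 28.5 s. I drew the bed out to its stop, set the plate down at about 5 N and let go. I then pushed the bed home by the knob, and the gripper ended clear of everything.

**Last checks**
- **Plate before the run home:** its sole was 32.32 mm above the bed (32.3 expected), level within 0.2 mm, and its centre was within 0.3 mm of the seats' centre.
- **Plate at the end:** only its front end was visible under the head. It read 32.36 mm above the bed, and the gap to the bed's front edge was unchanged at 24.6 mm.
- **Bed at home:** the knob moved 199.8 mm by the arm's own readings, and a second push of 9.6 N did not move it.
- **Tins and mallet:** they are in the same place in the top picture as at the start.

**One disagreement:** the camera put the bed's travel at about 198 mm. I trusted the two pushes against the stop and put the difference down to bias in the camera's edge readings.

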